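# Feel out the good hold-down shoe with a feeler blade

### The arm

A 7-joint arm with a two-finger parallel gripper is mounted at the origin on the work surface; the furniture and walls round the work are solid. World frame = base frame: x ahead of the robot, y to its left, z up, the work surface at z = 0. Lengths are in m, angles in degrees, forces in N, time in s.
With the tool pointing down it reaches from about 0.425 to 0.875 m from the base axis. Payload 4.7 kg.
Tool frame: the origin (TCP) lies where the fingers leave the gripper's body, on its centre line; the fingertips stand 70 mm ahead of it and the grasp point (between the pads) lies 51 mm ahead of it (env.tip_reach is the distance from the TCP to the fingertips, in m); z points along the fingers, x is the direction in which the jaws open and shut, and the axes are right-handed (so a half turn about z gives the same grasp; the last joint's range is limited). The gripper opens to 87 mm and grips with 3 to 60 N. Pads are 19 mm wide; open, the fingers measure 117 mm over their backs; the gripper's body (75 mm by 190 mm) begins 51 mm behind the grasp point.
Start: joints at [72.313, 18.392, -4.016, 83.108, 1.295, 78.541, -3.26], TCP at [0.206, -0.616, 0.292] pointing down, gripper open.
Joint ranges: [-163.93, 163.93], [-17.29, 119.83], [-79.2, 71.16], [3.27, 140.29], [-89.18, 269.18], [5.43, 117.66], [-154.24, 154.24]. Speed limits (degrees/s): [147.25, 147.25, 180, 180, 180, 180, 180].

### API

Orientations are given as [roll, pitch, yaw] about the fixed x, y, z axes, in that order (R = Rz(yaw) Ry(pitch) Rx(roll)).
In Python, from cell import env, optics, order gives the robot as it stands.
- The arm moves only by the shell command python3 -m creep 'ROWS' [FORCE]. ROWS is JSON, a list of rows, each a list of 7 numbers: the shift along the tool's x, y, z in cm, then the turn, a rotation vector about the tool's x, y, z in rad, then the opening, from 0 (shut) to 1 (fully open). A call has 1 to 20 rows; each row shifts and turns the pose as measured when the row begins, along the tool's axes as they then stand; what a row does not reach is not made up. A row lasts 1/10 s, in which the tool goes at most 50 mm and 8.59 degrees, less where a joint would pass 70% of its speed; a pose out of reach is approached as far as the arm can. A call with a gripper value outside its range is refused whole. The fingers move at their own pace and stop on an object; FORCE is the grip in N (left out, the last holds). Time passes only in rows, so rows that do not move let the fingers close. It gives the time, the measured TCP pose, the force and the opening at its end, in the units of the state.
- env.get_obs(): the state, without advancing time (a new reading comes with each control period).
- optics.read_camera(name): name is "scene" or "top" or "wrist"; returns a dict with "frame" (400x640x3 uint8, blue, green, red), "z_map" (400x640 float32, m along the optical axis (not along the pixel's ray), 0 where there is no reading), "fx", "fy", "cx", "cy" (pixels), "distortion" ([k1, k2, p1, p2, k3] as OpenCV has them; the pictures are not rectified), "R" (3x3) and "t" (3): a world point X has camera coordinates R X + t; the wrist camera has in their place "hand_eye" (4x4, takes a point from camera to tool coordinates, whose origin is the TCP and whose axes are the tool frame's). Camera axes: x right, y down, z forward; pixel columns grow to the right and rows downward; lengths in m; the calibration is good to about 2 mm. A picture is of the moment at which its call begins: read the wrist's pose just before it.
- order.sign_off(): hands the job in, once; it reports no verdict.
The state is a dict: "time_s": time; "qpos": joint angles; "joint_velocities": joint speeds; "effort": joint torques, N m; "tool_pos": TCP position; "tool_rot": TCP orientation; "force": force on the tool from outside, world axes, zero at the start; "wrist_torque": the same for the moment, N m; "grip_width": finger opening in m.
Only numpy, scipy, OpenCV 4.12 (cv2) and the standard library are available. Lean on these libraries where they do the work, as an engineer would, in place of code of your own. Each camera call takes 0.05 s, during which the arm holds its last target. There are 200 camera calls.

### The job

The clamp station has three orange hold-down shoes that look alike: one still presses as it should, one has gone slack and one is jammed solid. Try the feeler blade under them with the handle leaned back clear of the cross beam, and leave it lying pushed fully home under the one shoe where it goes in with a clear drag - not where it slides freely, and not where it will not go in.

Things in the scene. Friction and masses are not known exactly. Their poses are not given: they have to be found in the camera images.
- blade_grip (a point): Middle of the blue handle of the loose feeler blade (0.15 kg), the place to grip, 49 mm above the blade's underside. Axes: x from tail to nose, y across, z up, normal to the flat. The handle is 16 mm thick across y (flat sides face +-y), 30 mm deep, 90 mm long and leans 35 deg from z back to the tail: its top lies 23 mm back and 33 mm up from here, its foot 29 mm forward and 41 mm down.
- blade_nose (a point): Tip of the blade's rounded nose, at half thickness (4 mm above the underside), 118.7 mm forward of blade_grip along x and 45 mm below it. Same axes. The blade is a flat steel bar 120 mm long, 34 mm wide and 8 mm thick that lies flat at the start.
- station: Fixed clamp station, aluminium base plate 155 x 206 mm, 10 mm thick (bed at z = 10 mm), with three side-by-side bays, each under an orange spring shoe with a brass cap above. Origin on the table top under the middle bay's mouth; x points into the bays (push-in direction), y across, z up. The plate reaches 80 mm out in front of the mouths, with a black line along each lane.
- beam (a point): Middle of the lower front edge of the grey cross beam that spans the lanes on two posts, 138 mm above the table and 49 mm in front of the mouths; it is 40 mm deep along x and 40 mm high. When the blade is home an upright gripper would hit it; a gripper leaned back along the handle's slope (35 deg) clears it. Axes as station.
- rear_stop (a point): Middle of the steel rear stop's face in the middle bay, 55 mm behind the mouth and 4 mm above the bed; it runs across all bays. The blade is fully home with its nose at the stop. Axes as station.
- bay_1 (a point): Centre of the mouth of the bay at y = +55 mm, 4 mm above the bed, where the nose tip passes when the blade slides on the bed. Axes as station. Bays are 42 mm wide between steel fences. At rest each shoe hangs 5 mm over the bed (the 8 mm blade must lift it 3 mm); its lead-in slopes 25 deg from a mouth 15 mm high to the flat part, 20 mm in.
- bay_2 (a point): The same for the middle bay (y = 0). In any bay: a good shoe takes a push of some 10 to 20 N to get under, then drags with some 3 to 8 N both ways and presses down on the blade with about 8 N; under the slack one the drag is under about 2 N; the jammed one stops the nose within the first 20 mm even at 30 N.
- bay_3 (a point): The same for the bay at y = -55 mm. Which bay has the good, the slack and the jammed shoe changes from one start to the next and cannot be seen.
Not all that is in view belongs to the job. What is shaped like the part that bears blade_grip but purple is not meant.

How it is judged (in metres and radians):
On the way:
1. the blade has been picked up clear of the table (height (world z) of blade_nose above 0.01 m), for 0.1 s.
At the end, for the whole second after the job is handed in: The blade lies flat (within 0.08 rad) on the bed in one bay, in line with it (within 0.15 rad), nose within 9 mm of the rear stop, pressed on the station with 5 to 20 N (only the good shoe's spring does that: the slack one leaves about 2 N), at rest and released (x of blade_nose in the frame of station between 0.046 and 0.06 m and z of blade_nose in the frame of station below 0.018 m and (y of blade_nose in the frame of bay_1 between -0.01 and 0.01 m or y of blade_nose in the frame of bay_2 between -0.01 and 0.01 m or y of blade_nose in the frame of bay_3 between -0.01 and 0.01 m) and angle between blade_nose's own z axis and vertical below 0.08 rad and angle between the x axis of blade_nose and the x axis of station, either way round below 0.15 rad and contact force between blade and station between 5 and 20 N and linear speed of blade below 0.01 m/s and not (contact force between the fingers and blade above 0.1 N)); the robot touches nothing.
It also fails if it takes over 48 s, if anything falls off the work surface, if the arm or the gripper's body presses on something with over 40 N, if the wrist force passes 120 N, or if a joint passes its speed limit or range.

## Working session

There is one attempt and no reset: what is moved stays moved. The work goes in short steps, Python scripts to look and compute and a shell command to move; the robot and the scene stay as the last step left them, time stands still between calls to the robot, and variables do not carry over. Pictures are saved under pics/ and viewed, on a budget of 10 in all, crops included, one or two more only if the job needs it, and the job is handed in when it is done.

```bash
ls; mkdir -p pics; python3 - <<'E'
from cell import env, optics, order
import cv2,numpy as np
print(env.get_obs())
for n in ("scene","top"):
    c=optics.read_camera(n); cv2.imwrite(f"pics/{n}0.png",c["frame"]); np.savez(f"{n}0.npz",**c)
    print(n,c["fx"],c["cx"],c["distortion"],c["R"],c["t"])
E
```

```text
pics
{'time_s': 0.0, 'qpos': array([72.31231578, 18.43801364, -4.01697051, 83.17416029,  1.2940521 ,
       78.53957154, -3.26066348]), 'joint_velocities': array([-0.0821504 ,  0.11037699,  0.0098346 ,  0.04376974, -0.00639965,
        0.0999839 ,  0.07523676]), 'effort': array([-6.39753507e-04, -4.91274047e+01, -4.04133741e-01, -3.12528992e+01,
       -6.39001513e-02,  4.35206573e-02,  1.69535642e-04]), 'tool_pos': array([ 0.20604731, -0.61604385,  0.29117992]), 'tool_rot': array([ 1.79995711e+02,  1.06551508e-01, -7.15020737e+01]), 'force': array([-0.15480249,  0.19875689,  0.34821043]), 'wrist_torque': array([-0.06459521,  0.01366747,  0.00397673]), 'grip_width': 0.08750221352748355}
scene 446.814682709599 319.7374826228576 [-0.06627704  0.          0.          0.          0.        ] [[-0.69989662 -0.71381169  0.0248512 ]
 [-0.38051473  0.34320037 -0.85873281]
 [ 0.60444458 -0.61048044 -0.51182065]] [0.38511575 0.21865656 1.00628326]
top 515.2488803035584 334.004405102505 [-0.0405167  0.         0.         0.         0.       ] [[-0.41596426 -0.90934695  0.00786489]
 [-0.7143884   0.32140811 -0.6215674 ]
 [ 0.56269258 -0.26416841 -0.7833212 ]] [0.2906712  0.335234   1.44482185]
```

View pics/scene0.png

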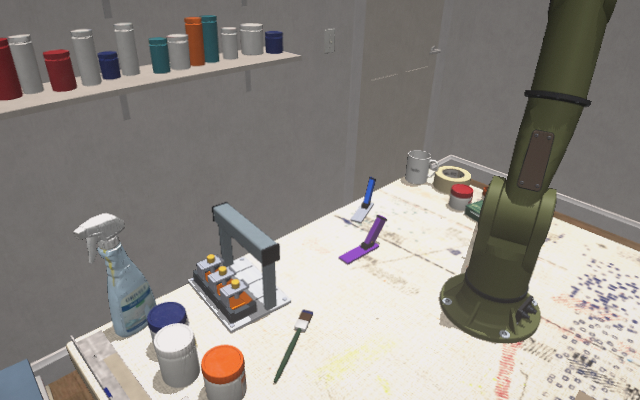

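View pics/top0.png

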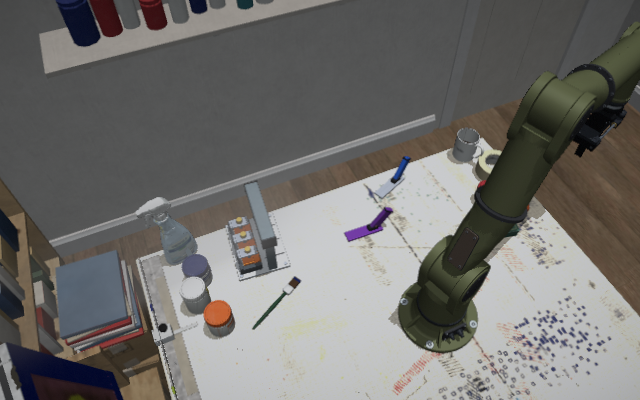

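Scene picture: blue-handled blade at about (369,190), its twin in purple at (375,232), and the station at (240,265). Top picture: blue at (400,170), purple at (380,218), station at (255,240). The blue one is meant, since purple is excluded. Next I'll measure from the depth.

```bash
cat > h.py <<'E'
import numpy as np,cv2
from scipy.spatial.transform import Rotation as Ro
def cloud(c,T=None):
    K=np.array([[c["fx"],0,c["cx"]],[0,c["fy"],c["cy"]],[0,0,1.]])
    z=np.asarray(c["z_map"]); h,w=z.shape
    uv=np.stack(np.meshgrid(np.arange(w),np.arange(h)),-1).reshape(-1,1,2).astype(float)
    n=cv2.undistortPoints(uv,K,np.asarray(c["distortion"])).reshape(h,w,2)
    P=np.dstack([n*z[...,None],z])
    if T is None: P=(P-np.asarray(c["t"]))@np.asarray(c["R"])
    else: P=P@T[:3,:3].T+T[:3,3]
    P[z==0]=np.nan
    return P
def toolT(o):
    T=np.eye(4);T[:3,:3]=Ro.from_euler('xyz',o["tool_rot"],degrees=True).as_matrix();T[:3,3]=o["tool_pos"];return T
E
python3 - <<'E'
from h import *
np.set_printoptions(precision=4,suppress=True)
for n,bx,st in(("scene",(340,430,165,230),(185,295,195,330)),("top",(355,420,145,205),(220,295,175,285))):
    c=np.load(n+"0.npz");P=cloud(c);f=c["frame"]
    hsv=cv2.cvtColor(f,cv2.COLOR_BGR2HSV)
    u0,u1,v0,v1=bx;S=np.s_[v0:v1,u0:u1]
    p=P[S].reshape(-1,3);H=hsv[S].reshape(-1,3)
    m=(H[:,0]>105)&(H[:,0]<125)&(H[:,1]>130)&(p[:,2]>.008)&(p[:,2]<.12)
    b=p[m];print(n,"blue",m.sum(),b.min(0),b.max(0),b.mean(0))
    w,V=np.linalg.eigh(np.cov(b.T));print(" axis",V[:,2],w)
    m2=(p[:,2]>.004)&(p[:,2]<.013)&(H[:,1]<120);q=p[m2]
    if len(q)>5:
        r=cv2.minAreaRect(q[:,:2].astype(np.float32)*1000);print(" blade",m2.sum(),r,q.mean(0))
    u0,u1,v0,v1=st;S=np.s_[v0:v1,u0:u1]
    p=P[S].reshape(-1,3);H=hsv[S].reshape(-1,3)
    for nm,m in(("beamtop",(p[:,2]>.172)&(p[:,2]<.184)&(H[:,1]<110)),("plate",(p[:,2]>.006)&(p[:,2]<.014)),("brass",(H[:,0]>15)&(H[:,0]<28)&(H[:,1]>130)&(p[:,2]>.03)),("orange",(H[:,0]<14)&(H[:,1]>150)&(p[:,2]>.01))):
        q=p[m]; 
        if len(q)>5: print(nm,len(q),cv2.minAreaRect(q[:,:2].astype(np.float32)*1000),q.mean(0),q.min(0),q.max(0))
    # caps individually
    mm=((H[:,0]>12)&(H[:,0]<28)&(H[:,1]>130)&(p[:,2]>.055)).reshape(v1-v0,u1-u0).astype(np.uint8)
    k,l,s,_=cv2.connectedComponentsWithStats(mm)
    for i in range(1,k):
        if s[i,4]>8: print("  cap",s[i],P[S][l==i].mean(0))
E
```

```text
scene blue 132 [ 0.4719 -0.1706  0.0203] [ 0.5037 -0.1192  0.0885] [ 0.485  -0.1437  0.053 ]
 axis [-0.2249  0.5369 -0.8131] [0.     0.     0.0005]
 blade 235 ((477.6688537597656, -231.1837615966797), (71.1019287109375, 386.4749450683594), 2.8544557094573975) [ 0.466  -0.1598  0.0069]
beamtop 1054 ((422.74017333984375, 362.068115234375), (40.94758987426758, 216.79827880859375), 84.72653198242188) [0.4125 0.3639 0.1759] [0.3139 0.3328 0.172 ] [0.5296 0.3907 0.1793]
plate 1689 ((390.518798828125, 390.2459716796875), (156.10655212402344, 277.8300476074219), 84.66532897949219) [0.4064 0.3818 0.0095] [0.2492 0.3018 0.006 ] [0.5348 0.4723 0.0139]
brass 161 ((429.3905029296875, 410.4942932128906), (33.7197151184082, 132.76748657226562), 85.0669937133789) [0.4245 0.4207 0.0816] [0.3639 0.392  0.03  ] [0.4944 0.4323 0.0881]
orange 283 ((430.7084655761719, 418.8739013671875), (50.67938232421875, 150.19772338867188), 86.69598388671875) [0.3967 0.4197 0.0314] [0.3546 0.393  0.0238] [0.5056 0.4459 0.0434]
  cap [22 59  7  9 48] [0.4813 0.4159 0.0825]
  cap [34 71  7  9 54] [0.4266 0.4208 0.0828]

[... 173 characters left out ...]
    0.0001 0.0006]
 blade 408 ((484.25982666015625, -102.86016845703125), (225.127685546875, 190.34707641601562), 65.94808959960938) [ 0.4633 -0.0941  0.0069]
beamtop 859 ((423.76904296875, 359.1043395996094), (40.266780853271484, 218.44480895996094), 84.7122573852539) [0.4181 0.36   0.1774] [0.3143 0.3294 0.172 ] [0.5334 0.3877 0.1838]
plate 928 ((426.03680419921875, 383.13836669921875), (224.60267639160156, 288.3316345214844), 68.22868347167969) [0.3951 0.3752 0.0097] [0.2516 0.2284 0.006 ] [0.5372 0.5052 0.014 ]
orange 78 ((364.65985107421875, 421.41619873046875), (24.018943786621094, 47.089599609375), 5.141836166381836) [0.3652 0.4198 0.0314] [0.3532 0.3976 0.0209] [0.3778 0.4449 0.0418]
```

```bash
python3 -m creep '[[-3,-3.24,0,0,0,0,1],[-3,-3.24,0,0,0,0,1],[-3,-3.24,0,0,0,0,1],[-3,-3.24,0,0,0,0,1],[-3,-3.24,0,0,0,0,1],[-3,-3.24,0,0,0,0,1],[-3,-3.24,0,0,0,0,1],[-3,-3.24,0,0,0,0,1],[-3,-3.24,0,0,0,0,1],[-3,-3.24,0,0,0,0,1],[-3,-3.24,0,0,0,0,1],[-3,-3.24,0,0,0,0,1]]' 60
python3 -m creep '[[0,0,0,0,0,-0.148,1],[0,0,0,0,0,-0.148,1],[0,0,0,0,0,-0.148,1],[0,0,0,0,0,-0.148,1],[0,0,0,0,0,-0.148,1],[0,0,0,0,0,-0.148,1],[0,0,0,0,0,-0.148,1],[0,0,0,0,0,-0.148,1],[0,0,0,0,0,-0.148,1],[0,0,0,0,0,-0.148,1],[0,0,0,0,0,-0.148,1]]'
python3 - <<'E'
from cell import env,optics
from h import *
o=env.get_obs();c=optics.read_camera("wrist");print(c["hand_eye"],c["fx"],o["qpos"],o["tool_pos"],o["tool_rot"])
cv2.imwrite("pics/w1.png",c["frame"]);np.savez("w1.npz",T=toolT(o)@c["hand_eye"],**c)
E
```

```text
time_s: 1.3
tool_pos: [0.4643, -0.1397, 0.2847]
tool_rot: [179.6, 0.4, -72.4]
force: [0.2, -1.5, -0.2]
grip_width: 0.0875
time_s: 2.4
tool_pos: [0.465, -0.1285, 0.2808]
tool_rot: [-179.2, 0.6, 22.4]
force: [-0.1, -0.1, 0.4]
grip_width: 0.0872
[[ 9.99999851e-01  3.21674668e-04  4.40084067e-04 -7.78526881e-04]
 [-4.25466291e-04  9.65277970e-01  2.61224539e-01 -7.19010110e-02]
 [-3.40774138e-04 -2.61224687e-01  9.65277963e-01 -9.19474145e-02]
 [ 0.00000000e+00  0.00000000e+00  0.00000000e+00  1.00000000e+00]] 311.75431780135324 [ 4.31552199e+01  3.88220577e-02 -3.04364373e+01  1.05515531e+02
 -2.88059289e-01  7.53828714e+01  3.51648092e+01] [ 0.4649502  -0.12847542  0.28080561] [-179.22020197    0.5907911    22.37524005]
```

View pics/w1.png

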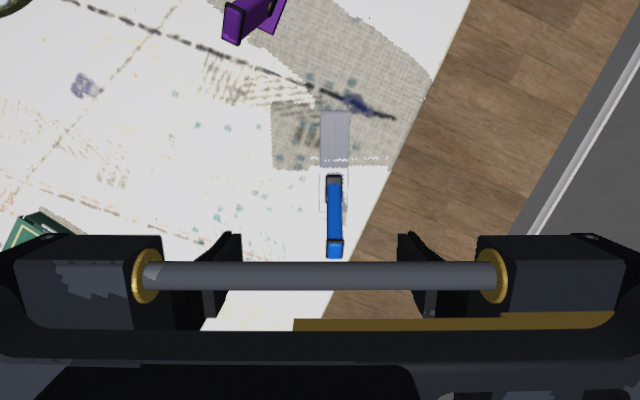

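Wrist picture: blue handle from (335,180) at the foot to (335,250) at the top, blade nose near (335,112), purple decoy far off at (245,20). This view already enlarges the blue one, so its identity is clear. Now an accurate fit.

```bash
python3 - <<'E'
from h import *
np.set_printoptions(precision=4,suppress=True)
c=np.load("w1.npz");P=cloud(c,c["T"]);hsv=cv2.cvtColor(c["frame"],cv2.COLOR_BGR2HSV)
S=np.s_[80:265,290:380];p=P[S].reshape(-1,3);H=hsv[S].reshape(-1,3)
print("table z",np.nanmedian(P[120:220,150:220,2]))
m=(H[:,0]>100)&(H[:,0]<125)&(H[:,1]>130)&(p[:,2]>.005);b=p[m]
print(m.sum(),b.min(0),b.max(0),b.mean(0));w,V=np.linalg.eigh(np.cov(b.T));a=V[:,2]*np.sign(V[2,2]);print("axis",a,np.degrees(np.arctan2(-a[1],-a[0])))
r=cv2.minAreaRect(b[:,:2].astype(np.float32)*1000);print(r)
# blade by height
m2=(p[:,2]>.004)&(p[:,2]<.014)&(H[:,1]<100);q=p[m2]
img=np.zeros(P[S].shape[:2],np.uint8);img.reshape(-1)[m2]=1
k,l,s,_=cv2.connectedComponentsWithStats(img);i=1+np.argmax(s[1:,4]);q=P[S][l==i]
print(s[i],q.mean(0),cv2.minAreaRect(q[:,:2].astype(np.float32)*1000))
for th in (110,111,112,113,114):
    d=np.array([np.cos(np.radians(th)),np.sin(np.radians(th))]);n=np.array([-d[1],d[0]])
    print(th,"blade along",np.percentile(q[:,:2]@d,[1,99]),"across",np.percentile(q[:,:2]@n,[2,98]),"handle along",np.percentile(b[:,:2]@d,[1,99]),"across",np.percentile(b[:,:2]@n,[2,98]))
E
```

```text
table z -0.0005616764161548438
1008 [ 0.4706 -0.1876  0.0203] [ 0.5076 -0.1197  0.0888] [ 0.4875 -0.1502  0.0613]
axis [ 0.2534 -0.6323  0.7321] 111.84208848032057
((489.21966552734375, -153.72610473632812), (15.366856575012207, 69.36236572265625), 22.33428955078125)
[  30   31   31  101 2299] [ 0.4637 -0.0888  0.0075] ((469.307373046875, -100.77981567382812), (34.04889678955078, 118.25354766845703), 22.412357330322266)
110 blade along [-0.3116 -0.1966] across [-0.4227 -0.3887] handle along [-0.3446 -0.2778] across [-0.4141 -0.3993]
111 blade along [-0.3186 -0.2034] across [-0.4178 -0.3848] handle along [-0.3516 -0.2849] across [-0.4085 -0.394 ]
112 blade along [-0.3254 -0.2102] across [-0.4132 -0.3803] handle along [-0.3584 -0.2919] across [-0.4031 -0.3885]
113 blade along [-0.3322 -0.2172] across [-0.4086 -0.3756] handle along [-0.3652 -0.2988] across [-0.3973 -0.3827]
114 blade along [-0.3391 -0.2242] across [-0.4039 -0.3706] handle along [-0.3719 -0.3055] across [-0.3917 -0.3767]
```

```bash
cat >> h.py <<'E'
def target(p,yaw,lean=35,back=.051):
    d=np.array([np.cos(np.radians(yaw)),np.sin(np.radians(yaw)),0]);a=np.radians(lean)
    z=d*np.sin(a)-np.array([0,0,np.cos(a)]);x=np.array([d[1],-d[0],0]);y=np.cross(z,x)
    T=np.eye(4);T[:3,:3]=np.c_[x,y,z];T[:3,3]=np.array(p)-back*z;return T
def delta(o,T):
    C=toolT(o);D=np.linalg.inv(C)@T
    print("cm",np.round(D[:3,3]*100,2),"rot",np.round(Ro.from_matrix(D[:3,:3]).as_rotvec(),3),"F",np.round(o["force"],1),"t",o["time_s"],"w",o["grip_width"])
E
python3 -m creep '[[0,0,0,0.122,0,0,1],[0,0,0,0.122,0,0,1],[0,0,0,0.122,0,0,1],[0,0,0,0.122,0,0,1],[0,0,0,0.122,0,0,1],[0,0,0,0,0,0,1]]'
python3 - <<'E'
from h import *
from cell import env
o=env.get_obs();delta(o,target([.491,-.1553,.049],112.4,back=.151));delta(o,target([.491,-.1553,.049],112.4));print(o["qpos"])
E
```

```text
time_s: 3.05
tool_pos: [0.4645, -0.1274, 0.2805]
tool_rot: [-143.1, 1.0, 22.1]
force: [-0.7, -0.1, -0.8]
grip_width: 0.0872
cm [ 1.65 16.25  1.24] rot [-0.034  0.01  -0.015] F [-0.7 -0.1 -0.8] t 3.05 w 0.08717755291440721
cm [ 1.75 16.59 11.24] rot [-0.034  0.01  -0.015] F [-0.7 -0.1 -0.8] t 3.05 w 0.08717755291440721
[ 48.20920604  18.13349121 -26.68631215  93.59113411 -17.66677966
  96.75521708  44.59625517]
```

```bash
python3 -m creep '[[0.42,4.06,0.3,-0.034,0.01,-0.015,1],[0.42,4.06,0.3,0,0,0,1],[0.42,4.06,0.3,0,0,0,1],[0.42,4.06,0.3,0,0,0,1],[0,0,0,0,0,0,1],[0,0,0,0,0,0,1]]'
python3 - <<'E'
from h import *
from cell import env
o=env.get_obs();delta(o,target([.491,-.1553,.049],112.4));print(o["qpos"])
E
```

```text
time_s: 3.65
tool_pos: [0.5311, -0.2383, 0.1751]
tool_rot: [-146.1, 0.2, 22.3]
force: [0.6, 0.4, 1.1]
grip_width: 0.087
cm [-0.52 -0.5  10.5 ] rot [ 0.019  0.002 -0.004] F [0.6 0.4 1.1] t 3.65 w 0.08704930494349195
[ 47.32380782  34.37276359 -22.83689426  82.58113708  -9.35501417
  91.18267807  49.42406884]
```

```bash
python3 -m creep '[[-0.5,-0.3,1.5,0.019,0,-0.004,1],[0,0,1.5,0,0,0,1],[0,0,1.5,0,0,0,1],[0,0,1.5,0,0,0,1],[0,0,1.5,0,0,0,1],[0,0,1.0,0,0,0,1],[0,0,0,0,0,0,1]]'
python3 - <<'E'
from h import *
from cell import env,optics
o=env.get_obs();delta(o,target([.491,-.1553,.049],112.4))
c=optics.read_camera("wrist");cv2.imwrite("pics/w2.png",c["frame"]);np.savez("w2.npz",T=toolT(o)@c["hand_eye"],**c)
E
```

```text
time_s: 4.35
tool_pos: [0.5082, -0.1843, 0.1165]
tool_rot: [-146.1, -0.3, 22.9]
force: [-0.1, -0.3, 0.0]
grip_width: 0.0871
cm [-0.49  1.09  2.37] rot [0.019 0.001 0.009] F [-0.1 -0.3  0. ] t 4.35 w 0.08708470333121118
```

View pics/w2.png

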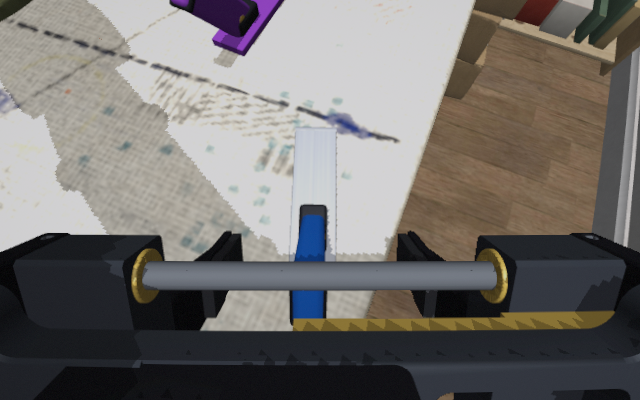

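The handle is at column about 312, slightly left of the finger centre at 320, which agrees with the computed −5 mm. The blade is aligned with the tool, with its nose at (316,128). Going in.

```bash
python3 -m creep '[[-0.5,1.0,0.3,0.019,0,0.009,1],[0,0.2,0.8,0,0,0,1],[0,0.2,0.8,0,0,0,1],[0,0,0,0,0,0,1]]'
python3 - <<'E'
from h import *
from cell import env
o=env.get_obs();delta(o,target([.491,-.1553,.049],112.4))
E
```

```text
time_s: 4.8
tool_pos: [0.5054, -0.1898, 0.0937]
tool_rot: [-145.2, -0.1, 22.3]
force: [0.3, 0.8, 0.3]
grip_width: 0.0869
cm [-0.02 -0.5   0.7 ] rot [ 0.004 -0.002 -0.001] F [0.3 0.8 0.3] t 4.8 w 0.08691931142118599
```

Close on the handle, then lift straight up (world z = tool +y·0.574, −z·0.819).

```bash
python3 -m creep '[[0,-0.5,0.7,0,0,0,1],[0,0,0.1,0,0,0,0.6],[0,0,0,0,0,0,0],[0,0,0,0,0,0,0],[0,0,0,0,0,0,0],[0,0,0,0,0,0,0],[0,0,0,0,0,0,0],[0,0,0,0,0,0,0]]' 60
python3 - <<'E'
from h import *
from cell import env
o=env.get_obs();delta(o,target([.491,-.1553,.049],112.4));C=toolT(o);print(C[:3,:3].T@[0,0,1])
E
```

```text
time_s: 5.6
tool_pos: [0.5022, -0.1809, 0.0899]
tool_rot: [-145.2, -0.1, 22.3]
force: [0.5, 0.5, -0.5]
grip_width: 0.0394
cm [-0.06  0.05 -0.15] rot [ 0.004 -0.003 -0.001] F [ 0.5  0.5 -0.5] t 5.6 w 0.0393833433338863
[ 0.00197171 -0.5703932  -0.82136941]
```

```bash
python3 -m creep '[[0,0,0,0,0,0,0],[0,0,0,0,0,0,0],[0,0,0,0,0,0,0],[0,0,0,0,0,0,0],[0,0,0,0,0,0,0],[0,-1.4,-2,0,0,0,0],[0,-1.4,-2,0,0,0,0],[0,-1.4,-2,0,0,0,0],[0,-1.4,-2,0,0,0,0],[0,-1.4,-2,0,0,0,0],[0,-1.4,-2,0,0,0,0],[0,0,0,0,0,0,0],[0,0,0,0,0,0,0]]' 60
python3 - <<'E'
from h import *
from cell import env,optics
np.set_printoptions(precision=4,suppress=True)
d=np.array([np.cos(np.radians(84.7)),np.sin(np.radians(84.7))]);m=np.array([.4259,.3895])
p=m+d*(-.085-.1187)
o=env.get_obs();delta(o,target([*p,.049+.11],84.7));
C=toolT(o);T=target([*p,.049+.11],84.7);print("world delta in target tool axes cm",100*T[:3,:3].T@(T[:3,3]-C[:3,3]),o["tool_pos"],"->",T[:3,3])
print("station x,y dirs",d,"rot per world -z in tool",C[:3,:3].T@[0,0,-1])
c=optics.read_camera("wrist");cv2.imwrite("pics/w3.png",c["frame"]);np.savez("w3.npz",T=toolT(o)@c["hand_eye"],**c)
E
```

```text
time_s: 6.9
tool_pos: [0.5002, -0.1811, 0.2375]
tool_rot: [-145.2, 0.2, 22.3]
force: [-0.3, 0.9, -2.1]
grip_width: 0.0153
cm [  3.97 -26.65  22.95] rot [0.005 0.277 0.393] F [-0.3  0.9 -2.1] t 6.9 w 0.015338553383772418
world delta in target tool axes cm [-12.6728 -24.7937  21.8416] [ 0.5002 -0.1811  0.2375] -> [0.4044 0.1575 0.2008]
station x,y dirs [0.0924 0.9957] rot per world -z in tool [0.0028 0.5701 0.8216]
```

View pics/w3.png

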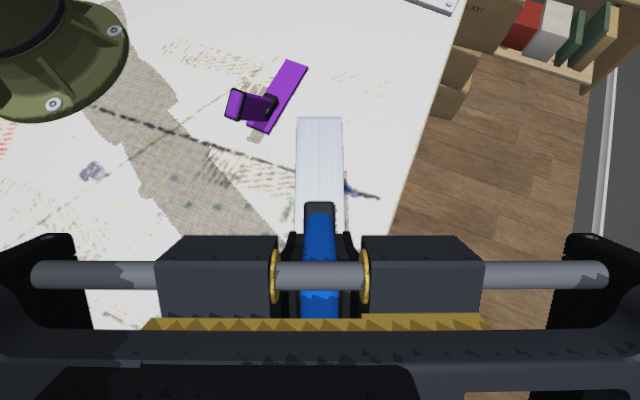

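The blade is held between the pads (width 15.3 mm), with its nose at (320,118). The purple decoy at (265,100) is well below. Turn it to the station's heading and carry it over.

```bash
python3 -m creep '[[0,0,0,0,0.069,0.098,0],[0,0,0,0,0.069,0.098,0],[0,0,0,0,0.069,0.098,0],[0,0,0,0,0.069,0.098,0],[-1.58,-3.1,2.73,0,0,0,0],[-1.58,-3.1,2.73,0,0,0,0],[-1.58,-3.1,2.73,0,0,0,0],[-1.58,-3.1,2.73,0,0,0,0],[-1.58,-3.1,2.73,0,0,0,0],[-1.58,-3.1,2.73,0,0,0,0],[-1.58,-3.1,2.73,0,0,0,0],[-1.5,-2.8,2.5,0,0,0,0],[0,0,0,0,0,0,0]]' 
python3 - <<'E'
from h import *
from cell import env,optics
np.set_printoptions(precision=4,suppress=True)
d=np.array([np.cos(np.radians(84.7)),np.sin(np.radians(84.7))]);m=np.array([.4259,.3895])
p=m+d*(-.085-.1187)
o=env.get_obs();delta(o,target([*p,.049+.11],84.7));print(o["tool_rot"],o["qpos"])
c=optics.read_camera("wrist");cv2.imwrite("pics/w4.png",c["frame"]);np.savez("w4.npz",T=toolT(o)@c["hand_eye"],**c)
E
```

```text
time_s: 8.25
tool_pos: [0.3987, 0.1657, 0.1809]
tool_rot: [-145.1, 1.6, -6.7]
force: [-0.2, 0.5, -1.8]
grip_width: 0.0154
cm [ 0.61 -0.54 -2.07] rot [ 0.002  0.009 -0.037] F [-0.2  0.5 -1.8] t 8.25 w 0.01539953635331245
[-145.1288    1.6463   -6.7473] [ 37.5601  -4.3656 -39.0694 127.8716 -44.4421  60.2604  15.7425]
```

View pics/w4.png

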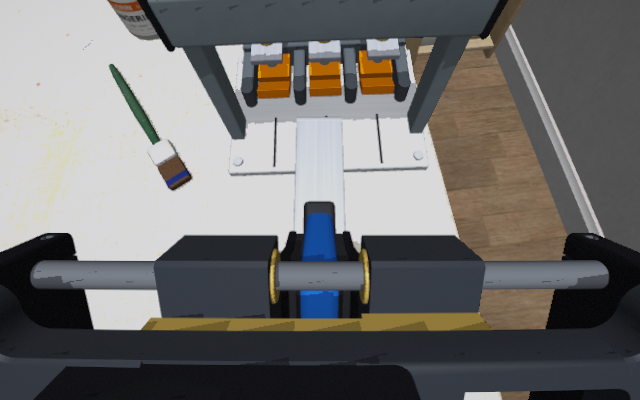

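View under the beam: the station's front edge runs from (230,173) to (427,166), lane lines at (276,140) and (380,138), orange shoes at (273,75), (325,75) and (377,70). The held blade's nose is at (320,118). Refine the station and blade from this view.

```bash
python3 - <<'E'
from h import *
from cell import env
np.set_printoptions(precision=4,suppress=True)
c=np.load("w4.npz");P=cloud(c,c["T"]);g=cv2.cvtColor(c["frame"],cv2.COLOR_BGR2GRAY)
# front edge: last row where z>.005 in columns off the blade
E_=[]
for u in list(range(236,290,3))+list(range(350,422,3)):
    col=P[150:190,u,2];k=np.where(col>.0055)[0]
    if len(k): E_.append(P[150+k[-1],u])
E_=np.array(E_);f=cv2.fitLine(E_[:,:2].astype(np.float32),cv2.DIST_HUBER,0,1e-4,1e-4).ravel();print("edge",f,np.degrees(np.arctan2(f[1],f[0])),E_[:,2].mean())
L=[]
for u0,u1 in((268,284),(370,390)):
    q=[]
    for v in range(120,162):
        r=g[v,u0:u1].astype(float);k=r.argmin()
        if r[k]<90:q.append(P[v,u0+k])
    q=np.array(q);fl=cv2.fitLine(q[:,:2].astype(np.float32),cv2.DIST_HUBER,0,1e-4,1e-4).ravel();L.append(q.mean(0));print("line",q.mean(0),np.degrees(np.arctan2(fl[1],fl[0])),q[[0,-1],:2],len(q))
print("plate z",np.nanmedian(P[125:160,290:295,2]),np.nanmedian(P[125:160,355:370,2]))
# blade
S=np.s_[105:205,285:350];p=P[S].reshape(-1,3);mk=(p[:,2]>.07)&(p[:,2]<.13);H=cv2.cvtColor(c["frame"],cv2.COLOR_BGR2HSV)[S].reshape(-1,3);mk&=H[:,1]<90;mk&=H[:,2]>110
q=p[mk];q3=np.linalg.svd(q-q.mean(0),full_matrices=False)[2][2];print("blade",len(q),q.mean(0),"normal",q3,cv2.minAreaRect(q[:,:2].astype(np.float32)*1000),q[:,2].min(),q[:,2].max())
d=np.array([np.cos(np.radians(84.7)),np.sin(np.radians(84.7))]);top=q[np.argsort(q[:,:2]@d)[-30:]];print("nose",top.mean(0))
T=toolT(env.get_obs());print("nose in tool",np.linalg.inv(c["T"]@np.linalg.inv(c["hand_eye"]))@np.r_[top.mean(0),1])
w,=[np.linalg.inv(c["T"]@np.linalg.inv(c["hand_eye"]))[:3,:3]@q3];print("normal in tool",w)
# orange
H=cv2.cvtColor(c["frame"],cv2.COLOR_BGR2HSV)
for u0,u1 in((255,295),(305,345),(358,396)):
    m=(H[50:100,u0:u1,0]<16)&(H[50:100,u0:u1,1]>150);print("shoe",P[50:100,u0:u1][m].mean(0))
E
```

```text
edge [ 0.9955 -0.0945  0.4221  0.3085] -5.4226856 0.006810531059538554
line [0.367  0.3496 0.0101] 84.43627 [[0.3692 0.3739]
 [0.3647 0.3247]] 40
line [0.476  0.3343 0.0097] 84.50564 [[0.4785 0.3596]
 [0.4737 0.3105]] 41
plate z 0.009592348852136334 0.009603432977144333
blade 4052 [0.4083 0.2737 0.099 ] normal [0.0294 0.0074 0.9995] ((408.14788818359375, 273.3286437988281), (73.36156463623047, 34.064762115478516), 83.2242431640625) 0.09610368966409205 0.11297764809623312
nose [0.4114 0.3092 0.0984]
nose in tool [-0.0018 -0.071   0.1502  1.    ]
normal in tool [-0.0004 -0.5806 -0.8142]
shoe [nan nan nan]
shoe [nan nan nan]
shoe [nan nan nan]
```

```bash
cat >> h.py <<'E'
NT=np.array([-.0018,-.0699,.1544]);YAW=84.55;LEAN=35.5
dd=np.array([.0950,.9955,0]);nn=np.array([-.9955,.0950,0]);O=np.array([.4260,.3887,0]);St=np.c_[dd,nn,[0,0,1]]
def nose(o):
    C=toolT(o);p=C[:3,:3]@NT+C[:3,3]-O;return St.T@p
def go(o,x,y,z):
    T=target([0,0,0],YAW,LEAN,0);T[:3,3]=O+St@np.array([x,y,z])-T[:3,:3]@NT
    print("nose mm",np.round(nose(o)*1000,1),"Fst",np.round(St.T@o["force"],1));delta(o,T)
E
python3 - <<'E'
from h import *
from cell import env
o=env.get_obs();go(o,-.085,0,.022);go(o,-.03,0,.019)
E
```

```text
nose mm [-81.1   5.   94.2] Fst [-0.1  0.3 -1.9]
cm [0.85 4.59 5.78] rot [ 0.011  0.008 -0.037] F [-0.3 -0.  -1.9] t 8.3 w 0.015421736616212616
nose mm [-81.1   5.   94.2] Fst [-0.1  0.3 -1.9]
cm [0.72 0.25 9.17] rot [ 0.011  0.008 -0.037] F [-0.3 -0.  -1.9] t 8.3 w 0.015421736616212616
```

```bash
python3 -m creep '[[0.4,1.5,1.9,0.011,0.008,-0.037,0],[0.2,1.5,1.9,0,0,0,0],[0.2,1.5,1.9,0,0,0,0],[0,0,0,0,0,0,0]]' 
python3 - <<'E'
from h import *
from cell import env
o=env.get_obs();go(o,-.08,0,.022);go(o,-.03,0,.019)
E
```

```text
time_s: 8.7
tool_pos: [0.4079, 0.1547, 0.1044]
tool_rot: [-144.7, -0.1, -5.7]
force: [-0.2, -0.1, -0.9]
grip_width: 0.0156
nose mm [-88.4  -3.1  18.8] Fst [-0.1  0.2 -0.9]
cm [-0.24 -0.82  0.25] rot [ 0.003 -0.004 -0.002] F [-0.2 -0.1 -0.9] t 8.7 w 0.015624994229911662
nose mm [-88.4  -3.1  18.8] Fst [-0.1  0.2 -0.9]
cm [-0.26 -4.72  3.38] rot [ 0.003 -0.004 -0.002] F [-0.2 -0.1 -0.9] t 8.7 w 0.015624994229911662
```

```bash
python3 -m creep '[[-0.2,-0.2,-0.2,0.003,0,0,0],[0,-1.2,0.85,0,0,0,0],[0,-1.2,0.85,0,0,0,0],[0,-1.2,0.85,0,0,0,0],[0,-0.8,0.6,0,0,0,0],[0,0,0,0,0,0,0]]' 
python3 - <<'E'
from h import *
from cell import env,optics
o=env.get_obs();go(o,-.01,0,.015)
c=optics.read_camera("wrist");cv2.imwrite("pics/w5.png",c["frame"][:250]);np.savez("w5.npz",T=toolT(o)@c["hand_eye"],**c)
E
```

```text
time_s: 9.3
tool_pos: [0.414, 0.2135, 0.1114]
tool_rot: [-144.4, -0.4, -5.8]
force: [-0.4, -0.3, -0.4]
grip_width: 0.016
nose mm [-28.9  -4.4  26.5] Fst [-0.3  0.4 -0.4]
cm [-0.31 -0.89  2.02] rot [-0.002 -0.009 -0.001] F [-0.4 -0.3 -0.4] t 9.3 w 0.01600712619031191
```

View pics/w5.png

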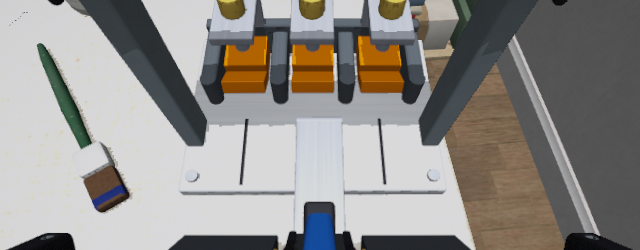

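The nose is at (320,120) and the lane middle at column about 313, so it sits about 4 mm to the −y side, as computed. Correct and lower to the bed just outside the mouth.

```bash
python3 -m creep '[[-0.3,-0.4,0.9,0,-0.009,0,0],[0,-0.4,0.9,0,0,0,0],[0,0,0,0,0,0,0]]' 
python3 - <<'E'
from h import *
from cell import env
o=env.get_obs();go(o,-.01,0,.014)
E
```

```text
time_s: 9.65
tool_pos: [0.413, 0.2306, 0.1006]
tool_rot: [-144.5, 0.0, -5.6]
force: [-0.4, 0.2, -1.7]
grip_width: 0.0156
nose mm [-12.   -0.6  15.5] Fst [ 0.2  0.4 -1.7]
cm [-0.03 -0.08  0.24] rot [-0.    -0.001 -0.002] F [-0.4  0.2 -1.7] t 9.65 w 0.015559677498993507
```

```bash
python3 -m creep '[[0,0.1,0.14,0,0,0,0],[0,-0.24,0.17,0,0,0,0],[0,-0.24,0.17,0,0,0,0],[0,-0.24,0.17,0,0,0,0]]' 
python3 - <<'E'
from h import *
from cell import env
o=env.get_obs();go(o,.0,0,.014)
E
python3 -m creep '[[0,-0.24,0.17,0,0,0,0],[0,-0.24,0.17,0,0,0,0]]' 
python3 - <<'E'
from h import *
from cell import env
o=env.get_obs();go(o,.02,0,.014)
E
```

```text
time_s: 10.05
tool_pos: [0.415, 0.2391, 0.0989]
tool_rot: [-144.4, 0.0, -5.7]
force: [0.3, -1.0, 0.0]
grip_width: 0.0155
nose mm [-3.2 -2.2 14. ] Fst [-0.9 -0.4  0. ]
cm [-0.15 -0.28  0.18] rot [-0.001 -0.002 -0.005] F [ 0.3 -1.   0. ] t 10.05 w 0.015463192659981464
time_s: 10.25
tool_pos: [0.4159, 0.2452, 0.099]
tool_rot: [-144.4, 0.0, -5.8]
force: [0.0, -0.7, 0.9]
grip_width: 0.0162
nose mm [ 2.9 -2.6 14.1] Fst [-0.7 -0.1  0.9]
cm [-0.19 -1.41  0.99] rot [-0.001 -0.003 -0.005] F [ 0.  -0.7  0.9] t 10.25 w 0.0162157248828934
```

```bash
cat > p.py <<'E'
from h import *
from cell import env
o=env.get_obs();print("nose",np.round(nose(o)*1000,1),"Fst",np.round(St.T@o["force"],1),"rot",np.round(o["tool_rot"],1),o["time_s"])
E
python3 -m creep '[[-0.15,-0.24,0.17,0,0,-0.004,0],[-0.05,-0.24,0.17,0,0,0,0]]' >/dev/null; python3 p.py
python3 -m creep '[[0,-0.24,0.17,0,0,0,0]]' >/dev/null; python3 p.py
python3 -m creep '[[0,-0.24,0.17,0,0,0,0]]' >/dev/null; python3 p.py
python3 -m creep '[[0,-0.24,0.17,0,0,0,0]]' >/dev/null; python3 p.py
python3 -m creep '[[0,-0.24,0.17,0,0,0,0]]' >/dev/null; python3 p.py
```

```text
nose [ 9.3 -0.3 14.2] Fst [-0.8 -0.3  0.9] rot [-1.444e+02 -1.000e-01 -5.600e+00] 10.45
nose [12.6 -0.2 14.2] Fst [-1.3 -0.3  1.7] rot [-1.444e+02 -1.000e-01 -5.600e+00] 10.55
nose [15.7 -0.3 14.2] Fst [-1.1  0.3  0.9] rot [-1.444e+02 -1.000e-01 -5.600e+00] 10.65
nose [18.8 -0.4 14.3] Fst [-1.4 -0.6  1.9] rot [-144.4   -0.2   -5.6] 10.75
nose [22.  -0.5 14.3] Fst [-1.8 -1.2  1.5] rot [-144.4   -0.2   -5.6] 10.85
```

```bash

python3 -m creep '[[0,-0.24,0.17,0,0,0,0]]' >/dev/null; python3 p.py
python3 -m creep '[[0,-0.24,0.17,0,0,0,0]]' >/dev/null; python3 p.py
python3 -m creep '[[0,-0.24,0.17,0,0,0,0]]' >/dev/null; python3 p.py
python3 -m creep '[[0,-0.24,0.17,0,0,0,0]]' >/dev/null; python3 p.py
python3 -m creep '[[0,-0.24,0.17,0,0,0,0]]' >/dev/null; python3 p.py
```

```text
nose [25.2 -0.6 14.4] Fst [-1.2  0.6  1.9] rot [-144.4   -0.2   -5.6] 10.95
nose [28.4 -0.6 14.4] Fst [-1.3  0.3  1.5] rot [-144.4   -0.2   -5.6] 11.05
nose [31.7 -0.6 14.5] Fst [-0.9  0.1  1.8] rot [-144.4   -0.2   -5.6] 11.15
nose [34.9 -0.6 14.5] Fst [-0.9  0.3  2.1] rot [-144.4   -0.2   -5.6] 11.25
nose [38.1 -0.7 14.6] Fst [-1.3  0.4  1.8] rot [-144.4   -0.2   -5.6] 11.35
```

The middle bay is slack: drag about 1 N at 38 mm in. Back out and shift to bay_1 (+y = tool −x).

```bash
python3 -m creep '[[0,0.65,-0.47,0,0,0,0],[0,0.82,-0.58,0,0,0,0],[0,0.82,-0.58,0,0,0,0],[0,0.82,-0.58,0,0,0,0],[0,0.82,-0.58,0,0,0,0],[0,0.82,-0.58,0,0,0,0],[0,0,0,0,0,0,0],[0,-0.3,-0.45,0,0,0,0],[-1.4,0,0,0,0,0,0],[-1.4,0,0,0,0,0,0],[-1.4,0,0,0,0,0,0],[-1.3,0,0,0,0,0,0],[0,0,0,0,0,0,0]]' 
python3 - <<'E'
from h import *
from cell import env
o=env.get_obs();go(o,-.010,.055,.0145)
E
```

```text
time_s: 12.65
tool_pos: [0.3542, 0.2226, 0.1049]
tool_rot: [-144.5, -0.2, -5.5]
force: [0.0, 0.3, -2.1]
grip_width: 0.016
nose mm [-25.6  57.   19.8] Fst [ 0.3  0.  -2.1]
cm [ 0.25 -0.96  1.34] rot [ 0.    -0.003  0.001] F [ 0.   0.3 -2.1] t 12.65 w 0.01601773037189263
```

```bash
python3 -m creep '[[0.2,-0.25,0.65,0,-0.003,0,0],[0,-0.6,0.6,0,0,0,0],[0,0,0,0,0,0,0],[0,-0.24,0.17,0,0,0,0],[0,-0.24,0.17,0,0,0,0]]' >/dev/null;python3 p.py
python3 -m creep '[[0,-0.24,0.17,0,0,0,0],[0,-0.24,0.17,0,0,0,0]]' >/dev/null; python3 p.py
```

```text
nose [-2.8 52.3 15.4] Fst [ 0.7  0.  -2.1] rot [-144.4   -0.2   -5.5] 13.15
nose [ 3.7 52.  15.5] Fst [ 0.3 -0.2 -2.3] rot [-144.4   -0.2   -5.5] 13.35
```

```bash
python3 -m creep '[[-0.2,-0.18,0.25,0,-0.003,0,0]]' >/dev/null;python3 p.py
python3 -m creep '[[-0.05,-0.2,0.2,0,0,0,0]]' >/dev/null; python3 p.py
python3 -m creep '[[0,-0.24,0.17,0,0,0,0]]' >/dev/null; python3 p.py
python3 -m creep '[[0,-0.24,0.17,0,0,0,0]]' >/dev/null; python3 p.py
python3 -m creep '[[0,-0.24,0.17,0,0,0,0]]' >/dev/null; python3 p.py
```

```text
nose [ 6.9 54.2 14.7] Fst [ 0.3  0.6 -1.8] rot [-144.4   -0.    -5.4] 13.45
nose [10.  54.9 14.2] Fst [-1.   0.2  2.6] rot [-144.4   -0.    -5.4] 13.55
nose [13.  54.7 14.3] Fst [-8.5  1.1  8.2] rot [-144.4   -0.    -5.4] 13.65
nose [14.6 54.  14.2] Fst [-21.3   6.5  23.7] rot [-1.445e+02 -1.000e-01 -5.400e+00] 13.75
nose [15.6 53.5 14. ] Fst [-23.7   6.6  26.2] rot [-1.446e+02 -1.000e-01 -5.400e+00] 13.85
```

```bash
python3 -m creep '[[-0.05,-0.34,0.12,0,0,0,0]]' >/dev/null;python3 p.py
python3 -m creep '[[0,-0.34,0.12,0,0,0,0]]' >/dev/null; python3 p.py
python3 -m creep '[[0,-0.34,0.12,0,0,0,0]]' >/dev/null; python3 p.py
```

```text
nose [15.9 53.3 13.8] Fst [-21.6   3.5   9.8] rot [-1.448e+02 -1.000e-01 -5.400e+00] 13.95
nose [15.9 53.1 13.2] Fst [-25.5   5.5  17.6] rot [-1.451e+02 -1.000e-01 -5.400e+00] 14.05
nose [15.9 52.9 12.9] Fst [-27.7   6.   19.7] rot [-145.3    0.    -5.5] 14.15
```

Bay_1 is jammed: stopped at 15.9 mm with 28 N. So bay_3 should be the good one. Back out and shift across.

```bash
python3 -m creep '[[0,0.65,-0.47,0,0,0,0],[0,0.82,-0.58,0,0,0,0],[0,0.82,-0.58,0,0,0,0],[0,0.82,-0.58,0,0,0,0],[0,0,0,0,0,0,0],[0,-0.3,-0.45,0,0,0,0],[1.8,0,0,0,0,0,0],[1.8,0,0,0,0,0,0],[1.8,0,0,0,0,0,0],[1.8,0,0,0,0,0,0],[1.8,0,0,0,0,0,0],[1.2,0,0,0,0,0,0],[0,0,0,0,0,0,0]]' 
python3 - <<'E'
from h import *
from cell import env,optics
np.set_printoptions(precision=4,suppress=True)
o=env.get_obs();go(o,-.010,-.055,.0145)
c=optics.read_camera("wrist");cv2.imwrite("pics/w6.png",c["frame"][:250]);np.savez("w6.npz",T=toolT(o)@c["hand_eye"],**c)
P=cloud(c,c["hand_eye"])
S=np.s_[122:200,300:340];q=P[S].reshape(-1,3)
for f in ("w4","w6"):
    c=np.load(f+".npz");q=cloud(c,c["hand_eye"])[125:198,302:338].reshape(-1,3);n=np.linalg.svd(q-q.mean(0),full_matrices=False)[2][2];print(f,n*np.sign(-n[2]),q.mean(0))
E
```

```text
time_s: 15.45
tool_pos: [0.4639, 0.2146, 0.1078]
tool_rot: [-145.3, -0.0, -5.4]
force: [-0.7, 0.6, -1.3]
grip_width: 0.0158
nose mm [-24.4 -52.5  20.5] Fst [ 0.5  0.8 -1.3]
cm [ 0.25 -0.61  1.42] rot [ 0.015 -0.001  0.001] F [-0.7  0.6 -1.3] t 15.45 w 0.015796686654667897Traceback (most recent call last):
  File "<stdin>", line 9, in <module>
    u, s, vh = gufunc(a, signature=signature)
               ~~~~~~^^^^^^^^^^^^^^^^^^^^^^^^
    raise LinAlgError("SVD did not converge")
numpy.linalg.LinAlgError: SVD did not converge
```

View pics/w6.png

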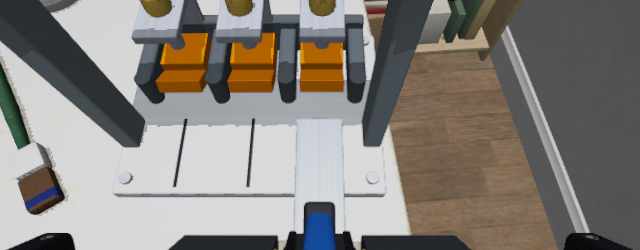

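The blade nose is at (320,120), lined up with the right-hand shoe at (322,75), which is bay_3. It is still square in the grip. Check its tilt in the grip against before.

```bash
python3 - <<'E'
from h import *
np.set_printoptions(precision=4,suppress=True)
for f in ("w4","w5","w6"):
    c=np.load(f+".npz");P=cloud(c,c["hand_eye"]);q=P[125:190,302:338].reshape(-1,3);q=q[~np.isnan(q[:,0])];m=np.median(q,0)
    q=q[np.linalg.norm(q-m,axis=1)<.05]
    n=np.linalg.svd(q-q.mean(0),full_matrices=False)[2][2];n=n*np.sign(-n[2]);print(f,n,np.degrees(np.arctan2(-n[1],-n[2])),q.mean(0))
    g=c["frame"][90:140,320].astype(int).sum(1);print("nose row",90+np.abs(np.diff(g)).argmax())
E
python3 -m creep '[[0.1,-0.0,0.5,0.012,0,0,0],[0.1,-0.3,0.5,0,0,0,0],[0,0,0,0,0,0,0]]' >/dev/null;python3 p.py
```

```text
w4 [-0.0017 -0.5734 -0.8193] 34.985383742918835 [-0.0006 -0.0444  0.1309]
nose row 95
w5 [ 0.0007 -0.5732 -0.8194] 34.97628962150323 [-0.0006 -0.0444  0.1309]
nose row 92
w6 [-0.0005 -0.5766 -0.817 ] 35.21435389117586 [-0.0006 -0.0444  0.1313]
nose row 91
nose [-14.1 -49.6  14.5] Fst [-0.5  0.8 -2.5] rot [-1.447e+02  1.000e-01 -5.200e+00] 15.8
```

```bash
python3 -m creep '[[0.5,0,0,0,0,0.005,0],[0,0,0,0,0,0,0]]' >/dev/null;python3 p.py
python3 -m creep '[[0,-0.2,0.23,0,0,0,0],[0,-0.24,0.17,0,0,0,0],[0,-0.24,0.17,0,0,0,0]]' >/dev/null; python3 p.py
```

```text
nose [-13.8 -54.1  14.2] Fst [ 0.5  0.1 -1.7] rot [-144.7    0.4   -5.4] 16.0
nose [ -4.6 -54.9  13.9] Fst [ 0.8 -0.6 -0.9] rot [-144.7    0.3   -5.5] 16.3
```

```bash
python3 -m creep '[[0,-0.24,0.17,0,0.004,0,0],[0,-0.24,0.17,0,0,0,0],[0,-0.24,0.17,0,0,0,0],[0,-0.24,0.17,0,0,0,0]]' >/dev/null;python3 p.py
for i in 1; do python3 -m creep '[[0,-0.24,0.17,0,0,0,0]]' >/dev/null; python3 p.py; done
python3 -m creep '[[0,-0.24,0.17,0,0,0,0]]' >/dev/null; python3 p.py
python3 -m creep '[[0,-0.24,0.17,0,0,0,0]]' >/dev/null; python3 p.py
python3 -m creep '[[0,-0.24,0.17,0,0,0,0]]' >/dev/null; python3 p.py
python3 -m creep '[[0,-0.24,0.17,0,0,0,0]]' >/dev/null; python3 p.py
```

```text
nose [  8.4 -55.2  13.9] Fst [-0.6  0.1 -0.8] rot [-1.447e+02  1.000e-01 -5.600e+00] 16.7
nose [ 11.6 -55.2  13.9] Fst [-1.3 -0.1 -0.3] rot [-1.447e+02  1.000e-01 -5.600e+00] 16.8
nose [ 14.8 -55.2  13.9] Fst [-6.1  1.7  5.3] rot [-1.447e+02  1.000e-01 -5.600e+00] 16.9
nose [ 16.3 -56.   13.8] Fst [-14.4   2.2  12.5] rot [-1.448e+02  1.000e-01 -5.600e+00] 17.0
nose [ 17.3 -56.7  13.5] Fst [-13.3   4.5  11.4] rot [-144.9    0.    -5.6] 17.1
nose [ 18.2 -57.3  13.3] Fst [-13.3   4.2  10.3] rot [-1.451e+02  1.000e-01 -5.600e+00] 17.2
```

```bash
python3 -m creep '[[-0.1,-0.38,0.24,0.008,0,0,0]]' >/dev/null;python3 p.py
python3 -m creep '[[-0.1,-0.38,0.24,0.006,0,0,0]]' >/dev/null; python3 p.py
python3 -m creep '[[-0.1,-0.38,0.24,0.004,0,0,0]]' >/dev/null; python3 p.py
```

```text
nose [ 20.5 -58.1  13.9] Fst [-12.3   1.9   5.7] rot [-144.8   -0.    -5.7] 17.3
nose [ 22.4 -58.6  14.1] Fst [-10.3   2.4   7.7] rot [-1.446e+02 -1.000e-01 -5.800e+00] 17.4
nose [ 25.  -58.5  14.3] Fst [-8.5  1.7  6.7] rot [-1.445e+02 -1.000e-01 -5.800e+00] 17.5
```

Under the shoe, with a clear drag. Continue home.

```bash
python3 -m creep '[[-0.25,-0.32,0.22,0,0,-0.003,0],[-0.15,-0.32,0.22,0,0,0,0]]' >/dev/null;python3 p.py
python3 -m creep '[[-0.1,-0.32,0.22,0,0,0,0],[-0.05,-0.32,0.22,0,0,0,0]]' >/dev/null; python3 p.py
python3 -m creep '[[-0.05,-0.32,0.22,0,0,0,0],[0,-0.32,0.22,0,0,0,0]]' >/dev/null; python3 p.py
```

```text
nose [ 29.1 -58.3  14. ] Fst [-7.1  0.4  5.7] rot [-144.8   -0.4   -5.9] 17.7
nose [ 33.9 -58.5  13.6] Fst [-7.7  1.6  6.8] rot [-144.9   -0.5   -6.1] 17.9
nose [ 39.2 -58.6  13.3] Fst [-9.6  2.1  6.8] rot [-145.1   -0.4   -6.1] 18.1
```

```bash
python3 -m creep '[[-0.1,-0.34,0.2,0.008,0,0,0],[-0.1,-0.32,0.2,0.003,0,0,0]]' >/dev/null;python3 p.py
python3 -m creep '[[-0.05,-0.3,0.2,0,0,0,0]]' >/dev/null; python3 p.py
python3 -m creep '[[0,-0.3,0.2,0,0,0,0]]' >/dev/null; python3 p.py
python3 -m creep '[[0,-0.3,0.2,0,0,0,0]]' >/dev/null; python3 p.py
```

```text
nose [ 44.8 -58.2  14.2] Fst [-7.5  1.2  4.6] rot [-144.7   -0.4   -6.3] 18.3
nose [ 46.9 -58.5  13.9] Fst [-9.   1.6  9.3] rot [-144.7   -0.4   -6.3] 18.4
nose [ 49.1 -58.6  13.8] Fst [-9.   3.2  9. ] rot [-144.8   -0.3   -6.3] 18.5
nose [ 51.4 -58.5  13.6] Fst [-8.2  2.5  7.9] rot [-144.9   -0.3   -6.3] 18.6
```

```bash
python3 -m creep '[[0,-0.3,0.2,0.003,0,0,0]]' >/dev/null;python3 p.py
python3 -m creep '[[0,-0.25,0.17,0,0,0,0]]' >/dev/null; python3 p.py
python3 -m creep '[[0,-0.25,0.17,0,0,0,0]]' >/dev/null; python3 p.py
```

```text
nose [ 53.8 -58.6  13.7] Fst [-21.2   3.9  16.2] rot [-144.9   -0.2   -6.3] 18.7
nose [ 53.8 -58.7  13.3] Fst [-30.    9.4  27.5] rot [-1.45e+02 -1.00e-01 -6.30e+00] 18.8
nose [ 53.6 -58.8  13. ] Fst [-22.    7.6  20.5] rot [-145.2    0.    -6.3] 18.9
```

Nose at the stop: force jumped to 30 N at x = 54 mm. Relax, open and retreat along the handle.

```bash
python3 -m creep '[[0,0,0,0.006,0,0,0],[0,0,0,0,0,0,0],[0,0,0,0,0,0,0]]' >/dev/null;python3 p.py
python3 -m creep '[[0,0,0,0,0,0,0.5],[0,0,0,0,0,0,0.5],[0,0,0,0,0,0,0.5],[0,0,0,0,0,0,0.5],[0,0,0,0,0,0,0.5],[0,0,0,0,0,0,0.5]]';python3 p.py
```

```text
nose [ 53.3 -58.4  13.6] Fst [-2.4  0.9  1.9] rot [-144.9    0.    -6.3] 19.2
time_s: 19.8
tool_pos: [0.4757, 0.2926, 0.1005]
tool_rot: [-144.8, 0.0, -6.3]
force: [0.7, 0.7, -0.1]
grip_width: 0.0432
nose [ 55.2 -58.9  14.6] Fst [ 0.8 -0.6 -0.1] rot [-144.8    0.    -6.3] 19.8
```

```bash
python3 -m creep '[[0,0,-0.8,0,0,0,0.5],[0,0,-1,0,0,0,0.5],[0,0,-1.5,0,0,0,0.5],[0,0,-2,0,0,0,0.5],[0,0,-2,0,0,0,0.5],[0,0,-2,0,0,0,0.5],[0,0,-2,0,0,0,0.5],[0,0,-1,0,0,0,0.5],[0,0,0,0,0,0,0.5],[0,0,0,0,0,0,0.5]]'
python3 - <<'E'
from h import *
from cell import env,optics
np.set_printoptions(precision=4,suppress=True)
o=env.get_obs();c=optics.read_camera("wrist");cv2.imwrite("pics/w7.png",c["frame"][:350]);np.savez("w7.npz",T=toolT(o)@c["hand_eye"],**c);P=cloud(c,c["T"] if "T" in c else toolT(o)@c["hand_eye"])
H=cv2.cvtColor(c["frame"],cv2.COLOR_BGR2HSV);m=(H[...,0]>100)&(H[...,0]<125)&(H[...,1]>130)&(P[...,2]>.02)&(P[...,2]<.12);m[:,:220]=0;m[:,420:]=0
b=(P[m]-O)@St;w,V=np.linalg.eigh(np.cov(b.T));a=V[:,2]*np.sign(V[2,2]);print("handle st",b.mean(0),b.min(0),b.max(0),"axis",a)
E
```

```text
time_s: 20.8
tool_pos: [0.4679, 0.216, 0.2099]
tool_rot: [-144.9, -0.3, -6.4]
force: [-0.5, 0.5, -0.1]
grip_width: 0.0433
handle st [ 0.0206 -0.0189  0.0736] [-0.0982 -0.0659  0.0206] [0.1859 0.0546 0.0994] axis [-0.926  -0.3631  0.1032]
```

View pics/w7.png

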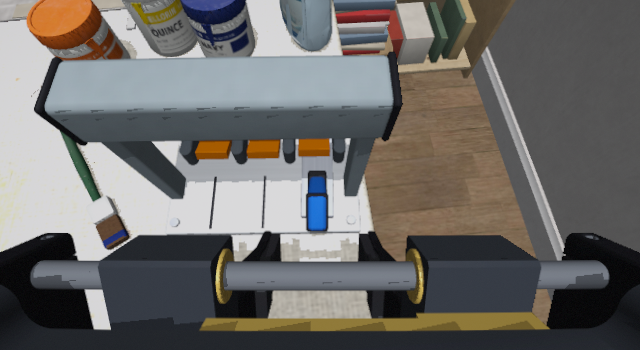

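Picture: the blade lies in bay_3 with the handle at (316,200) and the gripper clear. Measure its position.

```bash
python3 - <<'E'
from h import *
np.set_printoptions(precision=4,suppress=True)
c=np.load("w7.npz");P=cloud(c,c["T"]);H=cv2.cvtColor(c["frame"],cv2.COLOR_BGR2HSV)
S=np.s_[150:235,285:350];p=((P-O)@St)[S].reshape(-1,3);h=H[S].reshape(-1,3)
b=p[(h[:,0]>100)&(h[:,0]<125)&(h[:,1]>130)];print("handle",len(b),b.min(0),b.max(0),b.mean(0))
q=p[(p[:,2]>.0155)&(p[:,2]<.022)&(h[:,1]<90)];n=np.linalg.svd(q-q.mean(0),full_matrices=False)[2][2];print("blade",len(q),q.mean(0),"n",n,np.percentile(q,[1,99],axis=0),cv2.minAreaRect(q[:,:2].astype(np.float32)*1000))
pl=p[(p[:,2]>.005)&(p[:,2]<.0145)&(h[:,1]<90)];print("plate",pl[:,2].mean())
for f in ("w1",):
    c=np.load(f+".npz");Q=cloud(c,c["T"]);
E
```

```text
handle 962 [nan nan nan] [nan nan nan] [nan nan nan]
blade 1047 [-0.0205 -0.0594  0.0179] n [-0.004   0.0031  1.    ] [[-0.0646 -0.0882  0.016 ]
 [ 0.0081 -0.0268  0.0215]] ((-27.78282928466797, -58.24714279174805), (78.1002197265625, 65.56568145751953), 4.259344577789307)
plate 0.009771004040336909
```

```bash
python3 -c "
from cell import env,order
o=env.get_obs();print(o['force'],o['time_s']);print(order.sign_off())"
```

```text
[ 0.08898486 -0.7356589  -0.20193472] 20.85
the job is handed in; nothing more can be done
None
```

The feeler blade is lying pushed fully home under the shoe in bay_3, the one that gave a clear drag. I handed the job in at 20.9 s; sign-off gives no verdict.

| Bay | What happened | Finding |
|---|---|---|
| bay_2 | About 1 N of drag at 38 mm in | Slack |
| bay_1 | Nose stopped at 16 mm under a push of about 28 N | Jammed |
| bay_3 | About 14 N to get under, then 7–9 N of drag until a hard stop at about 54 mm | Good |

**Last checks:**
- **Position:** The tail edge is at about x = −65 mm, so the nose is at about 55 mm, at the rear stop.
- **Flatness:** The blade is flat to within about 0.005 rad, and its top is 8 mm above the bed.
- **Alignment:** The blade sits about 4 mm to the −y side of the bay's middle, probably against a fence, with the limit being 10 mm. The heading is under 1° off.
- **Release:** The gripper is open and backed off about 13 cm. The wrist force is under 1 N.

**Less certain:**
- **Drag in bay_3:** The reading was slightly above the stated 3–8 N, most likely because I was also pressing the blade lightly onto the bed.
- **Handle check:** My last depth check on the handle gave no valid numbers, so the position above comes from the blade's surface alone.
- **Holding force:** I could not measure the force pressing the blade onto the station directly.

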